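# Draw the lamp shutter home behind its light screen with a bent rod

## Robot

A 6-joint arm with a two-finger parallel gripper is mounted at the origin on the work surface. World frame = base frame: x ahead of the robot, y to its left, z up, the work surface at z = 0. Lengths are in mm, angles in rad, forces in N, time in s.
With the tool pointing down it reaches from about 300 to 775 mm from the base axis. Payload 14.6 kg.
Tool frame: the origin (TCP) lies midway between the tips of the shut fingers; the grasp point (between the pads) lies 19 mm behind it; y points along the fingers, z is the direction in which the jaws open and shut, and the axes are right-handed (so a half turn about y gives the same grasp; the last joint's range is limited). The gripper opens to 94 mm and grips with 3 to 60 N. Pads are 16 mm wide; open, the fingers measure 119 mm over their backs; the gripper's body (75 mm by 177 mm) begins 78 mm behind the grasp point.
Start: joints at [-1.298, 0.3, 1.521, -0, 1.321, -0.067], TCP at [183.307, -518.544, 205.446] pointing down, gripper open.
Joint ranges: [-3.03, 3.03], [-0.79, 2.21], [0.23, 2.52], [-1.04, 4.18], [0, 3.07], [-2.55, 2.55]. Speed limits (rad/s): [2.22, 2.22, 2.57, 3.14, 3.14, 3.14].

## Interface

Orientations are given as [roll, pitch, yaw] about the fixed x, y, z axes, in that order (R = Rz(yaw) Ry(pitch) Rx(roll)).
In Python, from cell import manip gives the robot as it stands.
- The arm moves only by the tool play_rows, never from a script. Its argument "series" is a list of rows, each a list of 3 entries, a list of its own where there are three numbers: the shift along the tool's x, y, z in m, then the turn about the tool's y in rad, then the closure, from 0 (fully open) to 1 (shut). In form: [[[dx, dy, dz], twist, grip], ...]. A call has 1 to 20 rows; each row is the pose to reach, as a shift and turn from the pose measured when the call began, along the tool's axes at that moment; what a row does not reach only later rows make up. A row lasts 1/10 s, in which the tool goes at most 50 mm and 8.59 degrees, less where a joint would pass 70% of its speed; a pose out of reach is approached as far as the arm can. A call with a gripper value outside its range is refused whole. The fingers move at their own pace and stop on an object; "squeeze" is the grip in N (left out, the last holds). Time passes only in rows, so rows that repeat a pose let the fingers close. It gives the time, the measured TCP pose, the force and the opening at its end, in the units of the state.
- manip.read_state(): the state, without advancing time (a new reading comes with each control period).
- manip.camera(name): name is "scene" or "top" or "wrist"; returns the picture (480x640x3 uint8, red, green, blue); there is no depth.
- manip.camera_params(name): a dict with "K" (3x3 intrinsics, pixels), "rvec" (rotation vector, rad) and "tvec" (3), from world to camera coordinates, as OpenCV has them. Camera axes: x right, y down, z forward; pixel columns grow to the right and rows downward; lengths in mm; the calibration is good to about 2 mm. A picture is of the moment at which its call begins: read the wrist's pose just before it. camera_params takes no time and is no camera call; for the wrist camera it gives the pose at the moment of the call.
- manip.sign_off(): hands the job in, once; it reports no verdict.
The state is a dict: "clock": time; "joints": joint angles; "qd": joint speeds; "effort": joint torques, N m; "eef_pos": TCP position; "eef_rot": TCP orientation; "wrist_force": force on the tool from outside, world axes, zero at the start; "moment": the same for the moment, N m; "finger_gap": finger opening in mm.
Only numpy, scipy, OpenCV 4.12 (cv2) and the standard library are available. Lean on these libraries where they do the work, as an engineer would, in place of code of your own. Each camera call takes 0.05 s, during which the arm holds its last target. There are 200 camera calls.

## Task

The microscope lamp is hot, so take the bent rod from its stand, reach over the dark light screen with it, hook the slide tab on top of the lamp from behind and draw it towards the screen through its latch to the hard stop, fully home. Keep pulling on it there with about 8 newtons for a good second so that it seats, gently, never jerking it, leaning on the screen or touching the lamp or tab with the gripper. Then lay the rod back in the notches of its stand the way it was, let go, and leave the tab home and the other things on the bench alone.

Things in the scene. Friction and masses are not known exactly. Their poses are not given: they have to be found in the camera images.
- rod: Bent rod, about 120 g: straight wooden handle 130 long, 12 wide, 24 tall; an 8 mm round steel rod runs out of its front end and bends straight down. Origin: centre of the handle (grip it there, across the 12 mm). x along the handle to the bent end, z up. The leg's axis is at x = +110, its end at z = -100. Starts lying in the stand's notches, origin 137 above the bench, leg hanging free.
- rod_tip (a point): The lower end of the rod's steel leg (rod frame x +110, y 0, z -100 mm).
- stand: Rod stand, fixed: black base 140 x 80 x 10, two upright metal posts 10 thick (x), 36 wide (y) at x = -50 and +50, each with a top notch 20 wide (y), 14 deep, floor 125 above the bench. Origin: centre of the underside; x along the stored handle to the bent end, z up. Stored, the rod's origin is above the stand's (within 3 along x) and the axes agree.
- lamp: The hot microscope lamp, fixed: low white box 150 (x) x 130 (y), top 42 above the bench, two guide rails 3 high on the top. Origin at the centre of its underside; +x points away from the screen and, roughly, from the robot; z up. Its slide tab runs along its x.
- shutter: The slide tab: upright bare metal plate 8 thick (lamp x), 40 wide (lamp y), from 49 to 85 above the bench. Origin: centre of its top edge; axes as the lamp's. Starts at lamp x = +10 to +38, y = 0. Drags with about 2 N, no spring, stays where left. Where it meets the latch is not known beforehand: somewhere at lamp x = -7 to -23, found by feel. Hook it on its far (+x) side, which is free.
- latch (a joint): Spring latch inside the lamp, m: 0 until the drawn tab meets it; then tab and latch go on together, at about 4 N, for 4 mm (0.004) to a hard stop: clicked in, fully home. It stays there.
- screen: Fixed light screen between robot and lamp: upright dark metal plate 4 thick (x), 240 wide (y), 120 high, two small feet on the robot's side. Origin: middle of its lower edge; x normal to the plate, towards the lamp and parallel to the lamp's x. It stands 75 to 90 in front of the lamp's origin.
- tube_box: Bystander: flat black sample box 80 x 60 x 25 with small grey and white tube caps showing on the top (35 high overall). Origin under its centre.
- beaker: Bystander: white plastic beaker, 72 across the rim, 80 high. Origin under its centre.
- jar: Bystander: amber glass jar, 60 diameter, 75 high. Origin under its centre.
There are look-alikes about, which are no part of the job. Leave any red look-alike of the rod alone.

How it is judged (in metres and radians):
On the way, in this order (a step that is already met when the one before it is completed fails the run):
1. the rod's bent end hangs down behind the screen, beyond the tab (x of rod_tip in the frame of screen above 0.03 m and x of rod_tip in the frame of shutter above 0.004 m and y of rod_tip in the frame of shutter between -0.03 and 0.03 m and height (world z) of rod_tip below 0.08 m), for 0.1 s.
2. the rod holds the tab at its hard stop (latch within 1 mm of its end) with 5 to 13 N for 0.8 s (value of joint latch above 0.003 m and contact force between rod and shutter between 5 and 13 N), for 0.8 s.
At the end, for the whole second after the job is handed in: The latch is in (within 1 mm of its end), the tab still drawn in (9 mm or more to the screen side of the lamp's middle); the rod lies released and still in both notches of its stand as before: within 15 mm, same way round, level and aligned within 0.12 rad, stored height within 5 mm (value of joint latch above 0.003 m and x of shutter in the frame of lamp below -0.009 m and distance between rod and stand between 0.132 and 0.142 m and horizontal distance between rod and stand below 0.015 m and angle between the x axis of rod and the x axis of stand, either way round below 0.12 rad and x of rod_tip in the frame of stand above 0.09 m and angle between rod's own z axis and vertical below 0.12 rad and linear speed of rod below 0.02 m/s); the robot touches nothing.
It fails at once if the rod pushes or pulls the tab with more than 18 N (contact force between rod and shutter above 18 N).
It fails at once if the gripper or arm touches the hot lamp or its tab (contact force between any of the arm, the fingers and lamp above 0.5 N or contact force between any of the arm, the fingers and shutter above 0.5 N).
It fails at once if anything leans on the light screen with more than 6 N (contact force between anything else and screen above 6 N).
It fails at once if a bystander is shifted by more than 20 mm (distance of any of tube_box, beaker, jar from where it was at the start of the episode above 0.02 m).
It also fails if it takes over 61 s, if anything falls off the work surface, if the arm or the gripper's body presses on something with over 40 N, if the wrist force passes 120 N, or if a joint passes its speed limit or range.

## Working session

There is one attempt and no reset: what is moved stays moved. The work goes in short steps, Python scripts to look and compute and a tool call to move; the robot and the scene stay as the last step left them, time stands still between calls to the robot, and variables do not carry over. Pictures are saved under pics/ and viewed, about 8 in all and at most 12, crops included, and the job is handed in when it is done.

Besides the shell and the picture viewer there is one more tool, called as name([rows], argument=value, ...), one row to a line, values as JSON. play_rows: Moves the arm, as the interface text tells. Its arguments: {"type":"object","properties":{"series":{"type":"array","items":{"type":"array"}},"squeeze":{"type":"number"}},"required":["series"]}

```bash
mkdir -p pics; ls; python3 - <<'E'
from cell import manip
import cv2
print(manip.read_state())
for n in("scene","top"):
    im=manip.camera(n); cv2.imwrite(f"pics/{n}0.png",im[:,:,::-1]); print(n,manip.camera_params(n))
E
```

```text
pics
{'clock': 0.0, 'joints': array([-1.29759777e+00,  3.00449277e-01,  1.52160615e+00, -8.53753437e-06,
        1.32069569e+00, -6.66159409e-02]), 'qd': array([ 0.00040406, -0.00206803, -0.00096829, -0.00014945, -0.00151385,
       -0.00059326]), 'effort': array([ 2.55375220e-03, -5.31804514e+01, -3.52740777e+01,  7.09030917e-02,
        2.43934459e-02, -1.06055393e-04]), 'eef_pos': array([ 183.23491669, -518.29090259,  204.88769818]), 'eef_rot': array([-1.57195277e+00,  6.88638875e-05, -2.80177608e+00]), 'wrist_force': array([ 0.26313088, -0.53898679, -0.06144538]), 'moment': array([0.00483275, 0.0527715 , 0.03105235]), 'finger_gap': 94.03327866208998}
scene {'K': array([[535.39838278,   0.        , 314.10954899],
       [  0.        , 535.39838278, 242.40430926],
       [  0.        ,   0.        ,   1.        ]]), 'rvec': array([ 1.7502055 ,  2.00611946, -0.6543785 ]), 'tvec': array([ 143.68112551, -388.89742652, 1547.29067645])}
top {'K': array([[561.40601098,   0.        , 325.08289101],
       [  0.        , 561.40601098, 235.273466  ],
       [  0.        ,   0.        ,   1.        ]]), 'rvec': array([ 2.12786321, -2.06643517,  0.23109237]), 'tvec': array([ -61.99889386,  566.26944646, 1329.17829733])}
```

View pics/scene0.png

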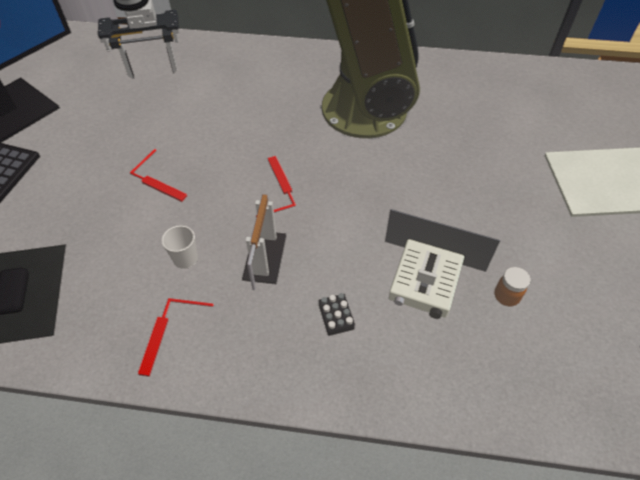

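View pics/top0.png

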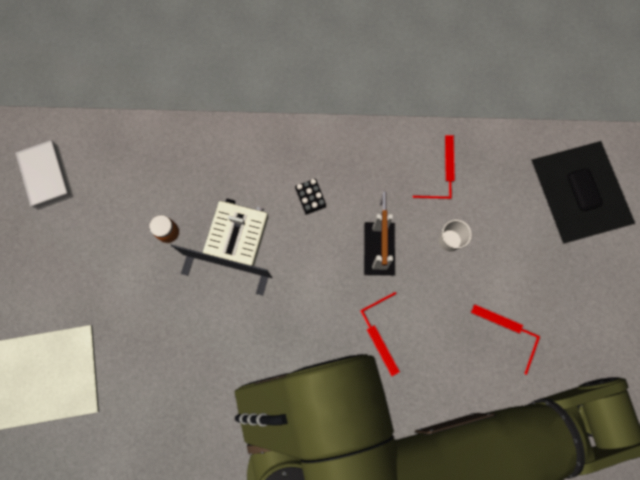

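The scene view shows the wooden-handled rod in its stand at (260,220), the lamp at (427,278) behind the screen at (440,240), and the tube box, beaker and jar. The top view has the rod at (385,237), the lamp at (235,233) and the screen running from (172,247) to (270,275). The red rods are decoys.

```bash
cat > h.py <<'E'
import numpy as np, cv2
from cell import manip
def cp(n):
    p=manip.camera_params(n); return p["K"],np.array(p["rvec"]),np.array(p["tvec"]).ravel()
def ray(cam,uv):
    K,r,t=cam; R=cv2.Rodrigues(r)[0]
    d=R.T@np.linalg.inv(K)@np.array([uv[0],uv[1],1.]); return -R.T@t,d
def onz(cam,uv,z):
    c,d=ray(cam,uv); return c+d*(z-c[2])/d[2]
def proj(cam,P):
    K,r,t=cam; return cv2.projectPoints(np.array(P,float).reshape(-1,3),r,t,K,None)[0].reshape(-1,2)
E
python3 - <<'E'
from h import *
t=cv2.imread("pics/top0.png")
a=cv2.resize(t[185:305,155:285],None,fx=4,fy=4,interpolation=cv2.INTER_CUBIC)
b=cv2.resize(t[185:305,360:425],None,fx=4,fy=4,interpolation=cv2.INTER_CUBIC)
cv2.imwrite("pics/crop0.png",np.hstack([a,b]))
T=cp("top")
hsv=cv2.cvtColor(t,cv2.COLOR_BGR2HSV)
roi=np.zeros(t.shape[:2],np.uint8); roi[180:290,350:420]=1
m=((hsv[...,0]<22)&(hsv[...,1]>110)&(roi>0)).astype(np.uint8)
r=cv2.minAreaRect(cv2.findNonZero(m)); print("rod",r)
for p in cv2.boxPoints(r): print(p,onz(T,p,149).round())
roi[:]=0; roi[190:280,190:280]=1
m=((hsv[...,1]<60)&(hsv[...,2]>200)&(roi>0)).astype(np.uint8); print(m.sum())
r=cv2.minAreaRect(cv2.findNonZero(m)); print("lamp",r)
for p in cv2.boxPoints(r): print(p,onz(T,p,42).round())
E
```

```text
rod ((390.79144287109375, 224.72042846679688), (27.011741638183594, 78.24710083007812), 26.21137809753418)
[361.39413 253.85559] [ 507. -132.  149.]
[395.95462 183.6546 ] [ 679. -211.  149.]
[420.18875 195.58527] [ 651. -268.  149.]
[385.62827 265.78625] [ 480. -188.  149.]
1799
lamp ((234.32571411132812, 232.24771118164062), (49.04071044921875, 54.69188690185547), 16.699243545532227)
[202.98167 251.3945 ] [523. 260.  42.]
[218.69728 199.00919] [661. 230.  42.]
[265.66974 213.10092] [627. 108.  42.]
[249.95415 265.48624] [490. 140.  42.]
```

View pics/crop0.png

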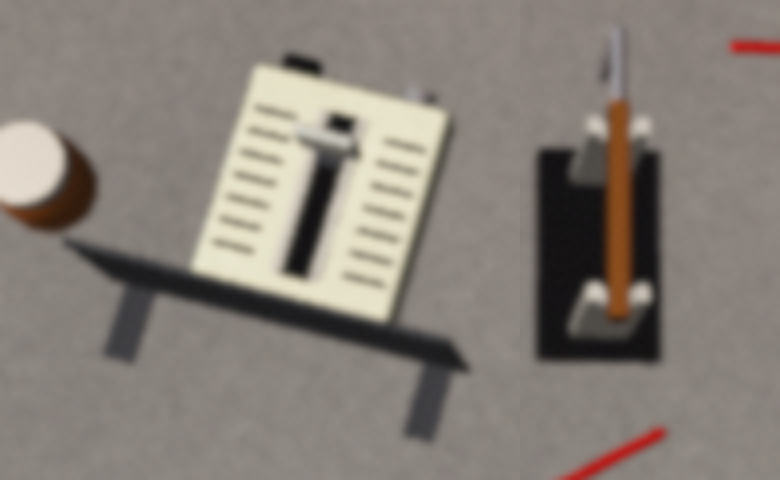

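The crop shows the handle spanning u≈385 from v≈210.5 to 264.5, with its steel end at v≈192. The tab sits near crop (325,138) and the screen runs below the lamp.

```bash
python3 - <<'E'
from h import *
T=cp("top"); print("cam",ray(T,(320,240))[0])
u=lambda x,y:(155+x/4,185+y/4); w=lambda x,y:(360+(x-520)/4,185+y/4)
f=lambda n,p,z:print(n,np.round(p,1),onz(T,p,z).round(1))
f("h front",w(619.5,102),149);f("h back",w(619,318),149);f("rod bend",w(616,28),141)
for q in[(540,150),(660,150),(660,360),(540,360)]: f("base",w(*q),10)
for q in[(258,65),(450,110),(388,322),(192,268)]: f("lamp",u(*q),42)
for q in[(295,132),(355,150)]: f("tab",u(*q),85)
for q in[(65,240),(130,285),(468,370),(445,345)]: f("scr",u(*q),120)
s=manip.read_state(); print(s["eef_pos"],s["wrist_force"])
im=manip.camera("wrist"); cv2.imwrite("pics/w0.png",im[:,:,::-1]); W=cp("wrist"); print(W, ray(W,(320,240)))
E
```

```text
cam [ 253.64375793  -61.21806861 1422.37023558]
h front [384.9 210.5] [ 612.1 -185.1  149. ]
h back [384.8 264.5] [ 483.3 -185.6  149. ]
rod bend [384. 192.] [ 660.1 -183.5  141. ]
base [365.  222.5] [ 617.5 -147.3   10. ]
base [395.  222.5] [ 619.7 -225.1   10. ]
base [395. 275.] [ 482.1 -225.3   10. ]
base [365. 275.] [ 479.9 -149.2   10. ]
lamp [219.5 201.2] [654.7 228.   42. ]
lamp [267.5 212.5] [628.4 103.4  42. ]
lamp [252.  265.5] [490.5 134.8  42. ]
lamp [203. 252.] [521.2 259.8  42. ]
tab [228.8 218. ] [600. 193.  85.]
tab [243.8 222.5] [589.6 155.3  85. ]
scr [171.2 245. ] [520.8 318.5 120. ]
scr [187.5 256.2] [494.8 277.5 120. ]
scr [272.  277.5] [450.   75.2 120. ]
scr [266.2 271.2] [464.4  89.4 120. ]
[ 183.23382101 -518.33089633  204.92616248] [ 0.42786691 -0.82723943 -0.50449029]
(array([[349.70857184,   0.        , 314.71530052],
       [  0.        , 349.70857184, 236.73573221],
       [  0.        ,   0.        ,   1.        ]]), array([-2.40046469,  1.69763645,  0.20449051]), array([-548.88695421,  -25.77306757,  390.6085404 ])) (array([ 246.43148371, -495.35585404,  385.24053921]), array([-0.22674493, -0.0954222 , -0.96943119]))
```

play_rows([
  [[-0.04,0,-0.017],0.05,0.2],
  [[-0.08,0,-0.034],0.1,0.3],
  [[-0.12,-0.01,-0.051],0.15,0.4],
  [[-0.16,-0.02,-0.068],0.2,0.4],
  [[-0.2,-0.025,-0.085],0.25,0.4],
  [[-0.24,-0.025,-0.102],0.3,0.4],
  [[-0.28,-0.025,-0.119],0.34,0.4],
  [[-0.32,-0.025,-0.136],0.34,0.4],
  [[-0.36,-0.025,-0.153],0.34,0.4],
  [[-0.4,-0.025,-0.17],0.34,0.4],
  [[-0.43,-0.025,-0.183],0.34,0.4],
  [[-0.455,-0.025,-0.1925],0.34,0.4],
  [[-0.455,-0.025,-0.1925],0.34,0.4],
  [[-0.455,-0.025,-0.1925],0.34,0.4],
])

```text
clock: 1.55
eef_pos: [547.9, -185.2, 229.8]
eef_rot: [-1.572, -0.001, -3.141]
wrist_force: [-0.3, -0.0, -0.4]
finger_gap: 56.5
```

```bash
cat >> h.py <<'E'
def tool(s,target,yaw):
    "world TCP target (mm), yaw -> shift in tool axes (m), twist (rad)"
    from scipy.spatial.transform import Rotation as Ro
    R=Ro.from_euler("xyz",s["eef_rot"]).as_matrix()
    y=-np.remainder(yaw-s["eef_rot"][2]+np.pi,2*np.pi)+np.pi
    return (R.T@(np.array(target)-s["eef_pos"])/1000).round(4),round(y,4)
E
python3 - <<'E'
from h import *
s=manip.read_state(); print(s["clock"],s["eef_pos"],s["eef_rot"],s["joints"].round(2),s["wrist_force"],s["finger_gap"])
im=manip.camera("wrist"); cv2.imwrite("pics/w1.png",im[:,:,::-1]); W=cp("wrist"); np.savez("w1",K=W[0],r=W[1],t=W[2])
print(proj(W,[[612,-185,149],[483,-185,149],[658,-185,137]]).round())
print(tool(s,[548,-185.3,118],-np.pi))
E
```

```text
1.55 [ 547.89858363 -185.15293931  229.76517088] [-1.57183190e+00 -1.05104486e-03 -3.14094120e+00] [-0.39  0.35  1.4   0.    1.39  1.18] [-0.27783407 -0.03894753 -0.40849874] 56.51562862180416
[[314. 155.]
 [314. 318.]
 [314.  90.]]
(array([-0.0002,  0.1118,  0.0003]), np.float64(0.0007))
```

View pics/w1.png

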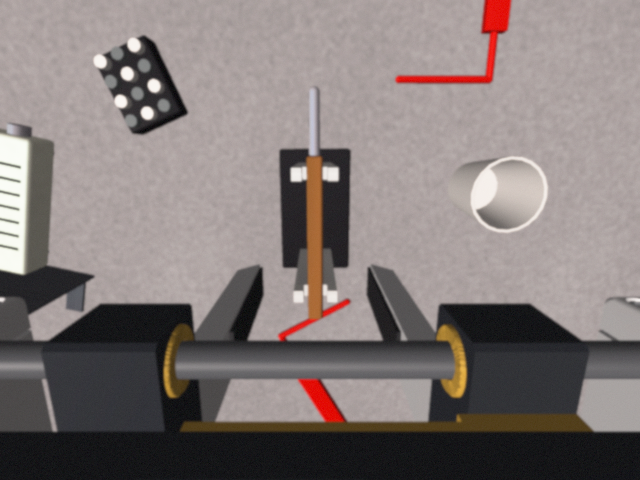

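The handle lies at u≈315, v 155–318, within 2 px of the prediction. Descending to grip.

play_rows([
  [[0,0.03,0],0,0.4],
  [[0,0.06,0],0,0.4],
  [[0,0.085,0],0,0.4],
  [[0,0.102,0],0,0.4],
  [[0,0.112,0],0,0.4],
  [[0,0.112,0],0,0.6],
  [[0,0.112,0],0,0.8],
  [[0,0.112,0],0,1],
  [[0,0.112,0],0,1],
  [[0,0.112,0],0,1],
  [[0,0.112,0],0,1],
  [[0,0.112,0],0,1],
], squeeze=60)

```text
clock: 2.8
eef_pos: [547.6, -185.5, 118.2]
eef_rot: [-1.572, -0.001, 3.141]
wrist_force: [-1.1, 0.5, 2.3]
finger_gap: 11.6
```

play_rows([
  [[0,-0.01,0],0,1],
  [[0,-0.03,0],0,1],
  [[0,-0.055,0],0,1],
  [[0,-0.08,0],0,1],
  [[0,-0.1,0],0,1],
  [[0,-0.107,0],0,1],
  [[0,-0.107,0],0,1],
])

```text
clock: 3.5
eef_pos: [547.8, -185.7, 226.0]
eef_rot: [-1.571, 0.001, 3.141]
wrist_force: [-0.0, -0.3, -1.5]
finger_gap: 11.7
```

```bash
python3 - <<'E'
from h import *
s=manip.read_state(); print(s["clock"],s["eef_pos"],s["wrist_force"],s["finger_gap"])
print(tool(s,[512.2,196.7,225],np.pi-0.235))
E
```

```text
3.5 [ 547.80573391 -185.69630673  225.99678188] [-0.02252499 -0.30021669 -1.47560198] 11.746260895187852
(array([ 0.0357,  0.0011, -0.3824]), np.float64(0.2348))
```

play_rows([
  [[0.001,0,-0.01],0,1],
  [[0.003,0,-0.03],0.01,1],
  [[0.006,0,-0.06],0.03,1],
  [[0.009,0,-0.095],0.05,1],
  [[0.012,0,-0.13],0.08,1],
  [[0.015,0,-0.165],0.1,1],
  [[0.018,0,-0.2],0.12,1],
  [[0.021,0,-0.235],0.15,1],
  [[0.025,0,-0.27],0.17,1],
  [[0.028,0,-0.305],0.19,1],
  [[0.031,0,-0.335],0.21,1],
  [[0.033,0.001,-0.36],0.225,1],
  [[0.035,0.001,-0.375],0.235,1],
  [[0.0357,0.001,-0.3824],0.235,1],
  [[0.0357,0.001,-0.3824],0.235,1],
  [[0.0357,0.001,-0.3824],0.235,1],
  [[0.0357,0.001,-0.3824],0.235,1],
])

```text
clock: 5.2
eef_pos: [512.3, 196.0, 224.9]
eef_rot: [-1.571, 0.0, 2.906]
wrist_force: [0.4, 0.0, -1.4]
finger_gap: 11.8
```

```bash
python3 - <<'E'
from h import *
s=manip.read_state(); print(s["clock"],s["eef_pos"],s["eef_rot"],s["joints"].round(2),s["wrist_force"],s["finger_gap"])
im=manip.camera("wrist"); cv2.imwrite("pics/w2.png",im[:,:,::-1]); W=cp("wrist"); np.savez("w2",K=W[0],r=W[1],t=W[2])
im=manip.camera("scene"); cv2.imwrite("pics/s2.png",im[:,:,::-1])
e=s["eef_pos"]; a=np.array([.9725,-.233,0])
print(proj(W,[e+[0,0,-81]+110*a]).round(), proj(cp("scene"),[e+[0,0,-81]+110*a]))
E
```

```text
5.2 [512.26854205 195.99072109 224.93724188] [-1.57103801e+00  4.82458241e-04  2.90562147e+00] [ 0.3   0.28  1.5  -0.    1.36  2.11] [ 0.43600803  0.00734099 -1.43359754] 11.832866535422902
[[315.  88.]] [[428.37452462 264.42124067]]
```

View pics/w2.png

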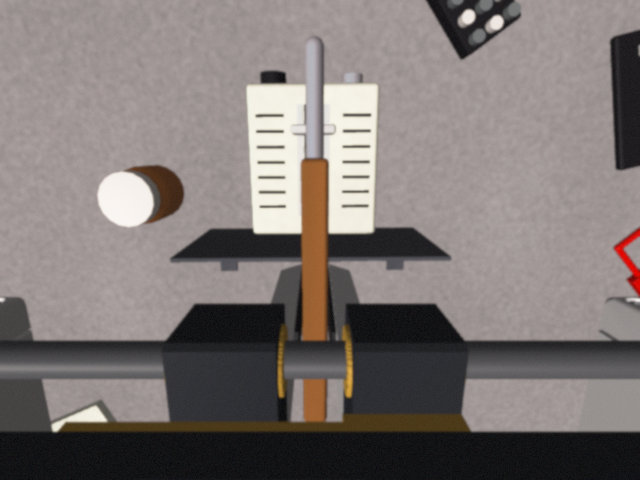

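The tab shows at v≈129, u 292–335, almost centred under the rod, and the lamp edges are parallel to it. The screen's top edge is one of v≈229 or v≈259.

```bash
python3 - <<'E'
from h import *
z=np.load("w2.npz"); W=(z["K"],z["r"],z["t"])
im=cv2.imread("pics/w2.png"); g=cv2.cvtColor(im,cv2.COLOR_BGR2GRAY)
for u in (298,330): print(u,[(v,g[v,u]) for v in range(119,142)])
print(g[129,284:346])
a=np.array([.9725,-.233,0]);b=np.array([.233,.9725,0])
L=np.array([568.6,183.2,0]); f=lambda n,p,h:(lambda q:print(n,p,q.round(1),((q-L)@a).round(1),((q-L)@b).round(1)))(onz(W,p,h))
f("tabL",(292,129),85);f("tabR",(335,129),85)
for p in[(247,85),(378,85)]:f("lamp",p,42)
for p in[(172,260),(448,258)]:f("scr top",p,120)
for p in[(209,229),(413,229)]:f("scr bottom",p,0)
f("TCP",(0,0),0)
e=manip.read_state()["eef_pos"]; print("tcp",(e-L)@a,(e-L)@b, ray(W,(0,0))[0])
E
```

```text
298 [(119, np.uint8(230)), (120, np.uint8(231)), (121, np.uint8(229)), (122, np.uint8(229)), (123, np.uint8(221)), (124, np.uint8(198)), (125, np.uint8(200)), (126, np.uint8(219)), (127, np.uint8(228)), (128, np.uint8(228)), (129, np.uint8(228)), (130, np.uint8(227)), (131, np.uint8(223)), (132, np.uint8(204)), (133, np.uint8(165)), (134, np.uint8(152)), (135, np.uint8(190)), (136, np.uint8(219)), (137, np.uint8(228)), (138, np.uint8(231)), (139, np.uint8(231)), (140, np.uint8(230)), (141, np.uint8(231))]
330 [(119, np.uint8(240)), (120, np.uint8(240)), (121, np.uint8(241)), (122, np.uint8(239)), (123, np.uint8(231)), (124, np.uint8(212)), (125, np.uint8(207)), (126, np.uint8(218)), (127, np.uint8(222)), (128, np.uint8(224)), (129, np.uint8(225)), (130, np.uint8(224)), (131, np.uint8(217)), (132, np.uint8(194)), (133, np.uint8(159)), (134, np.uint8(166)), (135, np.uint8(213)), (136, np.uint8(235)), (137, np.uint8(238)), (138, np.uint8(240)), (139, np.uint8(239)), (140, np.uint8(240)), (141, np.uint8(240))]
[236 242 242 242 242 239 232 229 228 229 228 228 228 229 228 229 229 229
 229 228 221 201 181 176 179 183 183 184 184 183 176 170 158 146 134 120
 108  94  98 142 196 221 226 225 226 225 225 224 223 216 193 191 226 241
 243 243 243 239 225 201 186 182]
tabL (292, 129) [600.9 195.3  85. ] 28.6 19.3
tabR (335, 129) [592.1 158.6  85. ] 28.6 -18.4
lamp (247, 85) [653.7 229.5  42. ] 72.0 64.8
lamp (378, 85) [624.1 106.3  42. ] 71.9 -61.9
scr top (172, 260) [518.6 319.9 120. ] -80.4 121.3
scr top (448, 258) [465.3  90.6 120. ] -78.9 -114.1
scr bottom (209, 229) [520.2 323.3   0. ] -79.7 124.9
scr bottom (413, 229) [463.6  88.    0. ] -79.9 -117.1
TCP (0, 0) [799.8 458.6   0. ] 160.6 321.7
tcp -57.74614943441376 -0.5971721445723976 [577.31550855 180.3695347  405.27158261]
```

play_rows([
  [[0,0.01,0],0,1],
  [[0,0.025,0],0,1],
  [[0,0.04,0],0,1],
  [[0,0.055,0],0,1],
  [[0,0.068,0],0,1],
  [[0,0.077,-0.001],0,1],
  [[0,0.082,-0.001],0,1],
  [[0,0.082,-0.001],0,1],
  [[0,0.082,-0.001],0,1],
  [[0,0.082,-0.001],0,1],
])

```text
clock: 6.3
eef_pos: [512.9, 197.2, 143.7]
eef_rot: [-1.572, 0.002, 2.906]
wrist_force: [-1.4, -0.6, -1.5]
finger_gap: 11.6
```

play_rows([
  [[0.003,0,0],0,1],
  [[0.006,0,0],0,1],
  [[0.008,0,0],0,1],
  [[0.01,0,0],0,1],
  [[0.01,0,0],0,1],
])

```text
clock: 6.8
eef_pos: [502.9, 199.6, 143.7]
eef_rot: [-1.572, 0.002, 2.906]
wrist_force: [0.1, -0.6, -0.2]
finger_gap: 12.0
```

```bash
python3 - <<'E'
from h import *
s=manip.read_state(); print(s["clock"],s["eef_pos"],s["eef_rot"],s["wrist_force"],s["moment"],s["finger_gap"])
E
```

```text
6.8 [502.91850382 199.58459131 143.72710249] [-1.57170837e+00  1.59405136e-03  2.90577468e+00] [ 0.13271352 -0.60533145 -0.17381588] [ 0.03348572  0.03072753 -0.00208406] 11.999911804101114
```

play_rows([
  [[0.002,0,0],0,1],
  [[0.004,0,0],0,1],
  [[0.006,0,0],0,1],
  [[0.008,0,0],0,1],
  [[0.01,0,0],0,1],
  [[0.012,0,0],0,1],
  [[0.014,0,0],0,1],
  [[0.016,0,0],0,1],
  [[0.018,0,0],0,1],
  [[0.02,0,0],0,1],
])

```text
clock: 7.8
eef_pos: [483.3, 204.3, 143.7]
eef_rot: [-1.572, 0.002, 2.906]
wrist_force: [1.9, -0.6, -3.1]
finger_gap: 11.4
```

```bash
python3 - <<'E'
from h import *
s=manip.read_state(); print(s["clock"],s["eef_pos"],s["eef_rot"],s["wrist_force"],s["moment"],s["finger_gap"])
im=manip.camera("wrist"); cv2.imwrite("pics/w3.png",im[:,:,::-1])
s=manip.read_state(); print(s["wrist_force"],s["moment"])
im=manip.camera("scene"); cv2.imwrite("pics/s3.png",cv2.resize(im[200:340,340:520,::-1],None,fx=4,fy=4))
s=manip.read_state(); print(s["wrist_force"],s["moment"])
E
```

```text
7.8 [483.30924445 204.30967195 143.7050326 ] [-1.57171073e+00  1.60129033e-03  2.90577976e+00] [ 1.89048702 -0.57801145 -3.07685937] [-0.09292197 -0.32645083 -0.05708151] 11.351048838010016
[ 1.29499182 -0.37940124 -2.7465302 ] [-0.10486098 -0.26064247 -0.00763906]
[ 1.70929823  0.49966627 -2.3145189 ] [-0.08601315 -0.10076257  0.00185978]
```

View pics/w3.png

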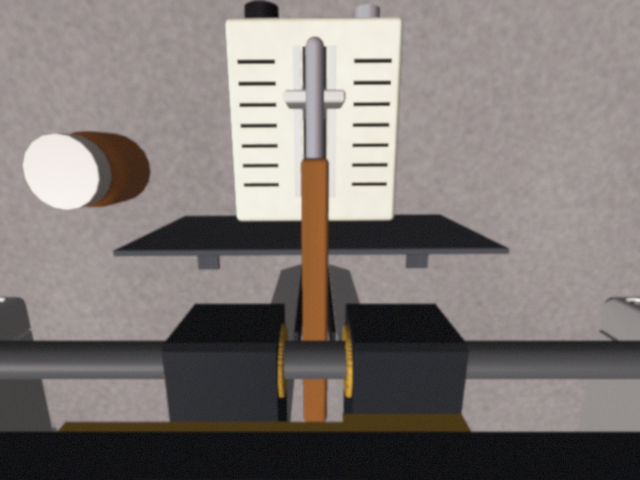

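The rod hooks the tab (tab at v≈97, behind the leg) and it drags at about 2 N, with the rod still level and aligned.

play_rows([
  [[0.002,0,0],0,1],
  [[0.004,0,0],0,1],
  [[0.006,0,0],0,1],
  [[0.008,0,0],0,1],
  [[0.01,0,0],0,1],
  [[0.012,0,0],0,1],
  [[0.014,0,0],0,1],
  [[0.016,0,0],0,1],
  [[0.018,0,0],0,1],
  [[0.02,0,0],0,1],
  [[0.022,0,0],0,1],
])

```text
clock: 9.0
eef_pos: [461.7, 209.5, 143.7]
eef_rot: [-1.572, 0.001, 2.906]
wrist_force: [2.1, -1.0, -2.2]
finger_gap: 11.4
```

play_rows([
  [[0.001,0,0],0,1],
  [[0.002,0,0],0,1],
])

```text
clock: 9.2
eef_pos: [459.6, 210.0, 143.7]
eef_rot: [-1.572, 0.001, 2.906]
wrist_force: [1.9, -0.6, -3.4]
finger_gap: 11.1
```

play_rows([
  [[0.001,0,0],0,1],
  [[0.002,0,0],0,1],
])

```text
clock: 9.4
eef_pos: [457.6, 210.5, 143.7]
eef_rot: [-1.572, 0.001, 2.906]
wrist_force: [2.8, -1.8, -3.0]
finger_gap: 11.4
```

play_rows([
  [[0.001,0,0],0,1],
  [[0.002,0,0],0,1],
])

```text
clock: 9.6
eef_pos: [455.8, 210.9, 143.7]
eef_rot: [-1.572, 0.002, 2.906]
wrist_force: [3.6, -2.2, -4.6]
finger_gap: 11.6
```

play_rows([
  [[0.001,0,0],0,1],
  [[0.001,0,0],0,1],
])

```text
clock: 9.8
eef_pos: [454.8, 211.1, 143.7]
eef_rot: [-1.572, 0.002, 2.906]
wrist_force: [3.9, -0.6, -3.5]
finger_gap: 11.8
```

play_rows([
  [[0.001,0,0],0,1],
  [[0.001,0,0],0,1],
])

```text
clock: 10.0
eef_pos: [453.8, 211.4, 143.6]
eef_rot: [-1.572, 0.002, 2.906]
wrist_force: [3.3, -1.6, -4.2]
finger_gap: 11.8
```

```bash
cat > m.py <<'E'
from h import *
a=np.array([.9725,-.233,0]);L=np.array([568.6,183.2,0])
F=[];M=[]
for i in range(4):
    s=manip.read_state(); F.append(s["wrist_force"]); M.append(s["moment"]); im=manip.camera("wrist")
F=np.array(F); print(s["clock"],"x",((s["eef_pos"]-L)@a).round(2),"rot",s["eef_rot"].round(4),"Fa",(F@a).round(2),"mean",F.mean(0).round(2),"M",np.mean(M,0).round(3))
cv2.imwrite("pics/last.png",im[:,:,::-1])
E
python3 m.py
```

```text
10.15 x -118.19 rot [-1.5717e+00  2.0000e-03  2.9058e+00] Fa [3.59 4.06 3.13 3.29] mean [ 3.24 -1.59 -3.84] M [-0.236 -0.615 -0.082]
```

play_rows([
  [[0.0005,0,0],0,1],
  [[0.001,0,0],0,1],
])

```text
clock: 10.4
eef_pos: [452.8, 211.6, 143.6]
eef_rot: [-1.572, 0.002, 2.906]
wrist_force: [3.5, -1.2, -3.5]
finger_gap: 11.5
```

play_rows([
  [[0.0005,0,0],0,1],
  [[0.001,0,0],0,1],
])

```text
clock: 10.6
eef_pos: [452.1, 211.7, 143.6]
eef_rot: [-1.572, 0.003, 2.906]
wrist_force: [8.1, -2.7, -6.7]
finger_gap: 11.7
```

```bash
python3 m.py
```

```text
10.75 x -119.88 rot [-1.5718e+00  2.9000e-03  2.9058e+00] Fa [8.51 7.63 7.96 6.65] mean [ 7.37 -2.23 -6.37] M [-0.367 -1.324 -0.047]
```

```bash
for i in 1 2 3 4 5 6; do python3 m.py | grep -o "x -.*"; done
```

```text
x -119.88 rot [-1.5718e+00  2.9000e-03  2.9058e+00] Fa [6.95 6.49 7.14 6.56] mean [ 6.47 -2.12 -6.18] M [-0.362 -1.267 -0.011]
x -119.88 rot [-1.5718e+00  2.8000e-03  2.9058e+00] Fa [7.42 7.02 6.48 7.56] mean [ 6.96 -1.51 -5.85] M [-0.334 -1.245 -0.043]
x -119.9 rot [-1.5718e+00  2.9000e-03  2.9059e+00] Fa [7.07 7.53 7.41 6.98] mean [ 6.99 -1.92 -5.9 ] M [-0.347 -1.262 -0.057]
x -119.88 rot [-1.5718e+00  2.9000e-03  2.9058e+00] Fa [6.59 7.05 6.34 6.8 ] mean [ 6.48 -1.68 -5.92] M [-0.357 -1.247 -0.015]
x -119.89 rot [-1.5718e+00  2.8000e-03  2.9058e+00] Fa [7.36 6.87 6.3  7.04] mean [ 6.57 -2.14 -6.22] M [-0.333 -1.258 -0.033]
x -119.89 rot [-1.5718e+00  2.9000e-03  2.9058e+00] Fa [6.05 8.44 6.51 6.65] mean [ 6.65 -1.91 -6.16] M [-0.379 -1.247 -0.03 ]
```

play_rows([
  [[0.0003,0,0],0,1],
  [[0.0004,0,0],0,1],
  [[0.0004,0,0],0,1],
])

```text
clock: 12.3
eef_pos: [452.1, 211.7, 143.6]
eef_rot: [-1.572, 0.004, 2.906]
wrist_force: [7.0, -2.1, -5.9]
finger_gap: 11.4
```

```bash
for i in 1 2 3 4 5 6 ; do python3 m.py | grep -o "x -.*"; done
```

```text
x -119.97 rot [-1.5719  0.0036  2.9058] Fa [7.34 7.53 7.16 7.38] mean [ 7.09 -1.95 -5.9 ] M [-0.308 -1.308 -0.039]
x -119.93 rot [-1.5719  0.0037  2.9057] Fa [7.6  7.17 7.29 7.18] mean [ 7.04 -1.99 -7.09] M [-0.356 -1.308 -0.051]
x -119.94 rot [-1.5719  0.0037  2.9057] Fa [6.75 7.56 7.28 7.06] mean [ 6.97 -1.62 -6.04] M [-0.371 -1.318 -0.082]
x -119.95 rot [-1.5719  0.0036  2.9057] Fa [7.32 7.92 7.91 6.83] mean [ 7.17 -2.23 -6.72] M [-0.377 -1.3   -0.041]
x -119.94 rot [-1.5719  0.0036  2.9058] Fa [7.52 7.66 7.1  7.53] mean [ 7.15 -2.13 -6.51] M [-0.343 -1.283 -0.027]
x -119.91 rot [-1.5719  0.0037  2.9057] Fa [8.12 7.63 6.82 7.68] mean [ 7.33 -1.89 -6.43] M [-0.325 -1.317 -0.029]
```

View pics/last.png

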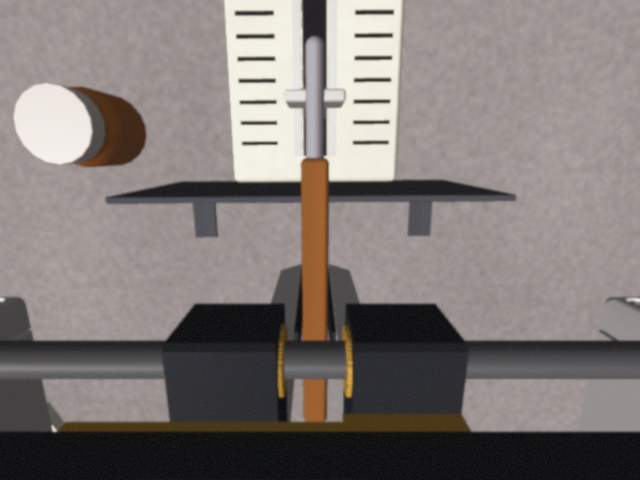

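The tab (v≈97) is drawn near the screen and the rod is still straight. The stop is firm: pulling harder moved it only about 0.06 mm, and it held about 7.3 N along the pull for over 1 s. Unhooking now.

play_rows([
  [[-0.002,0,0],0,1],
  [[-0.005,0,0],0,1],
  [[-0.01,0,0],0,1],
  [[-0.015,0,0],0,1],
  [[-0.02,0,0],0,1],
  [[-0.02,-0.005,0],0,1],
  [[-0.02,-0.02,0],0,1],
  [[-0.02,-0.04,0],0,1],
  [[-0.02,-0.06,0],0,1],
  [[-0.02,-0.075,0],0,1],
  [[-0.02,-0.083,0],0,1],
  [[-0.02,-0.083,0],0,1],
])

```text
clock: 14.7
eef_pos: [471.5, 207.2, 227.6]
eef_rot: [-1.573, 0.005, 2.906]
wrist_force: [0.4, 0.1, -1.2]
finger_gap: 11.5
```

```bash
python3 - <<'E'
from h import *
s=manip.read_state(); print(s["clock"],s["eef_pos"],s["wrist_force"],s["finger_gap"])
print(tool(s,[547.8,-185.5,226],np.pi))
im=manip.camera("wrist"); cv2.imwrite("pics/w4.png",im[:,:,::-1]); W=cp("wrist")
a=np.array([.9725,-.233,0]);b=np.array([.233,.9725,0]);L=np.array([568.6,183.2,0])
print(proj(W,[L+a*-17+b*y+[0,0,85] for y in(-20,20)]))
E
```

```text
14.7 [471.46775078 207.17061382 227.59481486] [ 0.38104435  0.05933678 -1.24058417] 11.48870047759074
(array([-0.166 ,  0.0017,  0.364 ]), np.float64(-0.2358))
[[338.07683751 133.25633032]
 [292.84513832 133.30027638]]
```

View pics/w4.png

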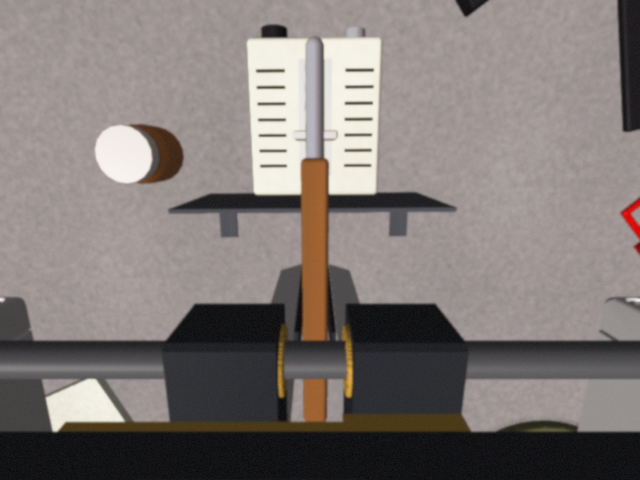

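The tab stayed home (v≈134, about 15 mm to the screen side of the middle) and the rod is free. Carrying it back.

play_rows([
  [[-0.004,0,0.009],0,1],
  [[-0.013,0,0.029],-0.01,1],
  [[-0.027,0,0.06],-0.03,1],
  [[-0.042,0,0.092],-0.05,1],
  [[-0.057,0,0.125],-0.08,1],
  [[-0.072,0,0.158],-0.1,1],
  [[-0.087,0,0.191],-0.12,1],
  [[-0.102,0,0.224],-0.15,1],
  [[-0.117,0,0.257],-0.17,1],
  [[-0.132,0,0.29],-0.19,1],
  [[-0.146,0,0.32],-0.21,1],
  [[-0.156,0.001,0.343],-0.225,1],
  [[-0.163,0.0017,0.358],-0.236,1],
  [[-0.166,0.0017,0.364],-0.236,1],
  [[-0.166,0.0017,0.364],-0.236,1],
  [[-0.166,0.0017,0.364],-0.236,1],
  [[-0.166,0.0017,0.364],-0.236,1],
])

```text
clock: 16.45
eef_pos: [547.5, -184.9, 225.2]
eef_rot: [-1.571, 0.004, -3.141]
wrist_force: [-0.2, -1.0, -0.5]
finger_gap: 11.3
```

```bash
python3 - <<'E'
from h import *
s=manip.read_state(); print(s["clock"],s["eef_pos"],s["eef_rot"],s["wrist_force"])
print(tool(s,[547.7,-185.5,118.5],np.pi))
im=manip.camera("wrist"); cv2.imwrite("pics/w5.png",im[:,:,::-1])
E
```

```text
16.45 [ 547.49300802 -184.91908321  225.16777439] [-1.57109958  0.00402057 -3.14066435] [-0.17448229 -0.97683245 -0.52874152]
(array([0.0002, 0.1067, 0.0006]), np.float64(0.0009))
```

View pics/w5.png

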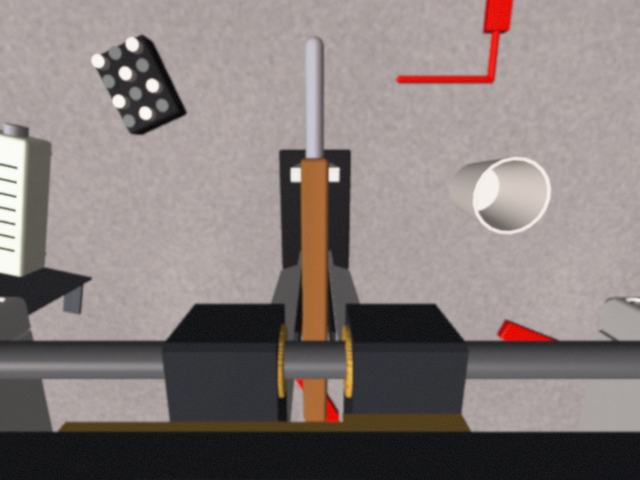

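The rod is centred over the notches (u≈314) and sits in the grip as it did before. Lowering.

play_rows([
  [[0,0.01,0.0006],0,1],
  [[0,0.03,0.0006],0,1],
  [[0,0.055,0.0006],0,1],
  [[0,0.075,0.0006],0,1],
  [[0,0.09,0.0006],0,1],
  [[0,0.098,0.0006],0,1],
  [[0,0.103,0.0006],0,1],
  [[0,0.105,0.0006],0,1],
  [[0,0.106,0.0006],0,1],
  [[0,0.106,0.0006],0,1],
])

```text
clock: 17.5
eef_pos: [548.2, -185.6, 119.7]
eef_rot: [-1.571, 0.005, -3.141]
wrist_force: [0.1, 0.1, -2.1]
finger_gap: 11.5
```

play_rows([
  [[0,0.0007,0],0,1],
  [[0,0.0013,0],0,1],
  [[0,0.0013,0],0,1],
])

```text
clock: 17.8
eef_pos: [548.2, -185.6, 118.5]
eef_rot: [-1.571, 0.005, -3.141]
wrist_force: [0.2, -0.0, -1.9]
finger_gap: 11.5
```

play_rows([
  [[0,0.0005,0],0,1],
  [[0,0.0005,0],0,0.85],
  [[0,0.0005,0],0,0.8],
  [[0,0.0005,0],0,0.7],
  [[0,0.0005,0],0,0.6],
  [[0,0.0005,0],0,0.5],
  [[0,0.0005,0],0,0.5],
], squeeze=20)

```text
clock: 18.5
eef_pos: [548.2, -185.6, 118.0]
eef_rot: [-1.571, 0.005, -3.141]
wrist_force: [0.3, -0.2, -0.5]
finger_gap: 45.7
```

play_rows([
  [[0,-0.01,0],0,0.5],
  [[0,-0.03,0],0,0.5],
  [[0,-0.06,0],0,0.5],
  [[0,-0.09,0],0,0.5],
  [[0,-0.11,0],0,0.5],
  [[0,-0.112,0],0,0.5],
  [[0,-0.112,0],0,0.5],
])

```text
clock: 19.2
eef_pos: [547.6, -185.6, 230.0]
eef_rot: [-1.571, 0.005, -3.141]
wrist_force: [-0.0, -0.0, -0.4]
finger_gap: 47.1
```

```bash
python3 - <<'E'
from h import *
s=manip.read_state(); print(s["clock"],s["eef_pos"],s["wrist_force"],s["finger_gap"])
w=manip.camera("wrist"); t=manip.camera("scene"); W=cp("wrist")
print(proj(W,[[612,-185,149],[483,-185,149],[658,-185,137]]).round())
c=cv2.resize(t[150:350,230:550],(640,400),interpolation=cv2.INTER_CUBIC)
cv2.imwrite("pics/end.png",np.vstack([w[60:260,:],c])[:,:,::-1])
E
```

```text
19.2 [ 547.61019473 -185.55998389  229.96655111] [-0.03836201 -0.03018676 -0.37601673] 47.134145947655384
[[315. 155.]
 [315. 319.]
 [315.  90.]]
```

View pics/end.png

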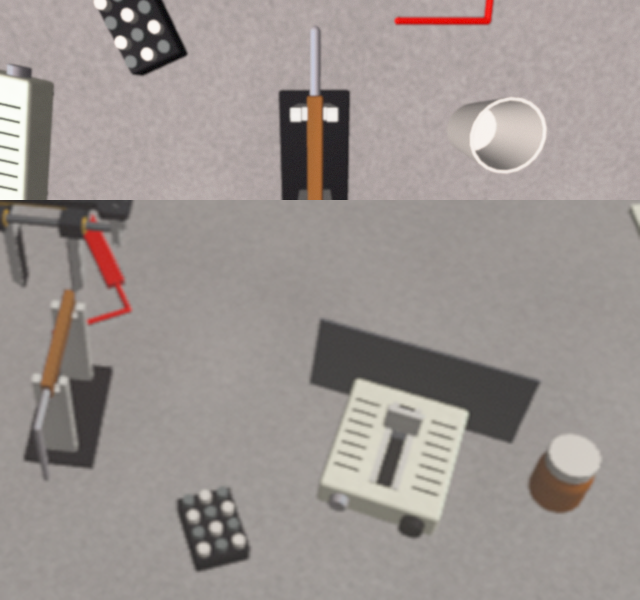

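The rod lies in both notches, with its handle end at (315,156) against the predicted (315,155). The tab is home on the screen side, nothing else moved, and the gripper is clear. Handing in.

```bash
python3 -c "
from cell import manip
print(manip.sign_off())"
```

```text
the job is handed in; nothing more can be done
None
```

I drew the tab home with the rod, held it there, laid the rod back in its stand and handed the job in at about 19 s of the 61 s. The sign-off gives no verdict, so I can't confirm the result beyond my own checks.

- **Pull:** The tab dragged at about 2 N, and the latch zone at about 4 N. It then met a hard stop, where pulling harder moved it only about 0.06 mm.
- **Hold:** I held it there for over 2.5 s with about 7 N along the pull, slightly under the 8 N asked for. The wrist also read about 5 N downward, which I could not explain. If that also came from the tab, the contact force was about 9 N, still inside the 5 to 13 N band.
- **Final pictures:** The tab stayed home after I unhooked it, about 15 mm to the screen side of the lamp's middle. The rod lies released in both notches, within about 1 px of where it started, and the box, beaker and jar looked unmoved.
- **Gripper:** It ended open and clear, 112 mm above where it let go of the rod, with the wrist force near zero.
- **Disagreements:** The pictures put the lamp's far edge 3 mm short of my first estimate. This did not affect the pull, because I found the latch and stop by feel.

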